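# Put the blue battery pack on charge, lug to notch

## Task

Put the blue battery pack on charge: pick it up, turn it so that its yellow lug lines up with the notch in the charger's grey collar, and lower it (do not drop it) into the round well until it stands upright, fully home on the bottom of the well. Let go of it there, and leave the orange pack standing where it is.

Things in the scene. Friction and masses are not known exactly. Their poses are not given: they have to be found in the camera images.
- pack_center (a point): Blue battery pack, loose, upright: round, 48 mm dia, 100 mm tall, 0.34 kg, black top. A yellow lug juts from its foot: 12 mm wide, 0 to 30 mm above the underside, tip 38 mm from the axis; above it the pack is plain round. Point: on the axis, 50 mm above the underside; z up, x towards the lug (as does the yellow line on top). Grip 60 to 75 mm above the underside, clear of lug and collar.
- dock_seat (a point): Fixed white charger, grey collar round an open well. Point: centre of the well floor, 14 mm above the bench; z up, x out through the collar's one notch (yellow line on the base there). Well 58 mm dia, flaring to 73 at the rim, 25 mm above the floor; collar 80 mm outside. Notch cut rim to floor, 24 mm wide inside. Housing 35 mm high, 50 to 90 mm to -x. Seated, the pack's point is 50 mm above this.
- spare_center (a point): Orange battery pack, a bystander to leave alone: loose, standing upright on the bench, same shape, size and yellow lug as the blue one (48 mm dia, 100 mm tall). Point: on its axis, 50 mm above its underside; z up, x towards its lug.
Mind the look-alikes: they are no part of the job. What is shaped like the part that bears pack_center but purple is not meant. What is shaped like the part that bears spare_center but pink is not meant.

How it is judged:
By the outcome, as a careful person would: the job done as asked, in the order asked, and still so for the second after the job is handed in, with the robot touching nothing.
It also fails if it takes over 40 s, if anything falls off the work surface, if the arm or the gripper's body presses on something with over 40 N, if the wrist force passes 120 N, or if a joint passes its speed limit or range.

## Robot

A 6-joint arm with a two-finger parallel gripper is mounted at the origin on the work surface. World frame = base frame: x ahead of the robot, y to its left, z up, the work surface at z = 0. Lengths are in mm, angles in rad, forces in N, time in s.
With the tool pointing down it reaches from about 325 to 875 mm from the base axis. Payload 4.4 kg.
Tool frame: the origin (TCP) lies at the very end of the fingers, on their centre line; the grasp point (between the pads) lies 19 mm behind it (robot.tcp_to_grasp is the distance from the TCP to the grasp point, in mm); z points along the fingers, y is the line along which they close (so a half turn about z gives the same grasp; the last joint's range is limited). The gripper opens to 85 mm and grips with 20 to 120 N. Pads are 22 mm wide; open, the fingers measure 114 mm over their backs; the gripper's body (76 mm by 85 mm) begins 54 mm behind the grasp point. The pads swing forward as they close: fully open they stand 13 mm farther back than shut.
Start: joints at [0.971, 0.207, 1.542, -0, 1.393, -0.15], TCP at [250.011, 517.805, 231.282] pointing down, gripper open.
Joint ranges: [-2.73, 2.73], [-0.86, 2.22], [0.23, 2.46], [-1.11, 4.25], [0.08, 2.63], [-2.82, 2.82]. Speed limits (rad/s): [2.79, 2.79, 3.14, 3.14, 3.14, 3.14].

## Interface

Orientations are given as a unit quaternion [w, x, y, z].
In Python, from plant import robot gives the robot as it stands. The module is installed in compiled form; this text tells all that it offers.
- The arm moves only by the tool apply_moves, never from a script. Its arguments are lists of equal length, an entry for each row: "travel": the shift along the world's x, y, z in mm, a list of three; "turn": the turn about the world's z in rad; "grip": the closure in counts, from 0 (fully open) to 255 (shut). In form: {"travel": [[dx, dy, dz], ...], "turn": [turn, ...], "grip": [grip, ...]}. A call has exactly 8 rows; each row is the pose to reach, as a shift and turn from the pose commanded when the call began; what a row does not reach only later rows make up. A row lasts 1/10 s, in which the tool goes at most 50 mm and 8.59 degrees, less where a joint would pass 70% of its speed; a pose out of reach is approached as far as the arm can. A call with a gripper value outside its range is refused whole. The fingers move at their own pace and stop on an object; the grip force is fixed at half the most. Time passes only in rows, so rows that repeat a pose let the fingers close, or fill a call up. It gives the time, the measured TCP pose, the force, the opening and the grip force at its end, in the units of the state.
- robot.observe(): the state, without advancing time (a new reading comes with each control period).
- robot.read_camera(name): name is "scene" or "top" or "wrist"; returns a dict with "color" (480x640x3 uint8, red, green, blue), "camera_matrix" (3x3 intrinsics, pixels), "k1" (the pictures are not rectified: a ray, as slopes to the right and down, at radius r is drawn at 1 + k1 r^2 times it, then the intrinsics apply), "pose" (4x4, takes a point from camera to world coordinates). Camera axes: x right, y down, z forward; pixel columns grow to the right and rows downward; lengths in mm; the calibration is good to about 2 mm. A picture is of the moment at which its call begins. There is no depth.
- robot.job_done(): hands the job in; it is judged then, once.
The state is a dict: "t": time; "joint_pos": joint angles; "joint_vel": joint speeds; "joint_efforts": joint torques, N m; "position": TCP position; "ee_rot": TCP orientation; "ft_force": force on the tool from outside, world axes, zero at the start; "moment": the same for the moment, N m; "width": opening from 0.0 (shut) to 1.0 (fully open); "grasp_force": force on a finger pad.
Only numpy, scipy, OpenCV 4.12 (cv2) and the standard library are available. Lean on these libraries where they do the work, as an engineer would, in place of code of your own. Each camera call takes 0.05 s, during which the arm holds its last target. There are 200 camera calls.

## Working session

There is one attempt and no reset: what is moved stays moved. The work goes in short steps, Python scripts to look and compute and a tool call to move; the robot and the scene stay as the last step left them, time stands still between calls to the robot, and variables do not carry over. Pictures are saved under pics/ and viewed, at most 10 in all, crops included, and the job is handed in when it is done.

Besides the shell and the picture viewer there is one more tool, called after "Call:" by a JSON object that holds its "op" and its "data". apply_moves: Moves the arm, as the interface text tells. Its arguments: {"type":"object","properties":{"travel":{"type":"array","items":{"type":"array","items":{"type":"number"}}},"turn":{"type":"array","items":{"type":"number"}},"grip":{"type":"array","items":{"type":"number"}}},"required":["travel","turn","grip"]}

```bash
mkdir -p pics
python3 - <<'E'
from plant import robot
import cv2,numpy as np,pickle
s=robot.observe();print(s['t'],s['position'],s['ee_rot'],s['width'])
d={}
for n in ("scene","top"):
    c=robot.read_camera(n);d[n]=c
    cv2.imwrite(f'pics/{n}0.png',c['color'][:,:,::-1]);print(n,c['camera_matrix'].tolist(),c['k1'],c['pose'].round(3).tolist())
pickle.dump(d,open('d0.pkl','wb'))
E
```

```text
0.0 [249.57771606 517.18094693 230.104095  ] [-4.38541299e-04  2.23018336e-01  9.74813561e-01 -1.07253692e-03] 0.9960997857942766
scene [[616.1891844584317, 0.0, 336.19340115710395], [0.0, 616.1891844584317, 232.9324450302646], [0.0, 0.0, 1.0]] 0.028999634934920488 [[-0.096, 0.538, -0.837, 1517.647], [0.995, 0.071, -0.068, 93.108], [0.023, -0.84, -0.543, 691.429], [0.0, 0.0, 0.0, 1.0]]
top [[603.7300166392616, 0.0, 318.0422956917091], [0.0, 603.7300166392616, 248.15830939161768], [0.0, 0.0, 1.0]] -0.0426129995752331 [[-0.009, -0.992, 0.129, 427.474], [-1.0, 0.009, -0.003, 10.656], [0.002, -0.129, -0.992, 1229.636], [0.0, 0.0, 0.0, 1.0]]
```

View pics/top0.png

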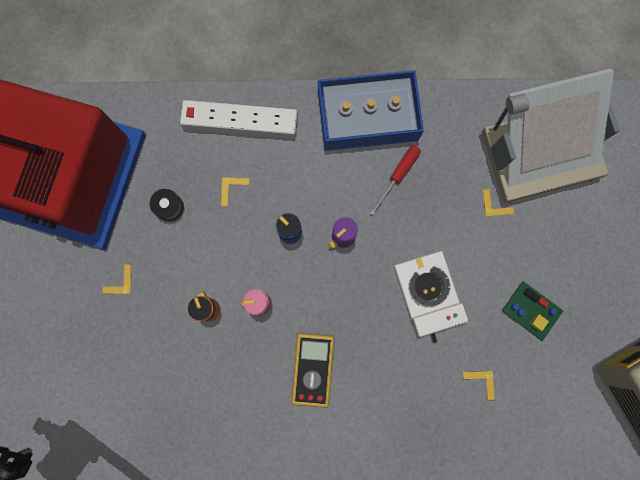

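View pics/scene0.png

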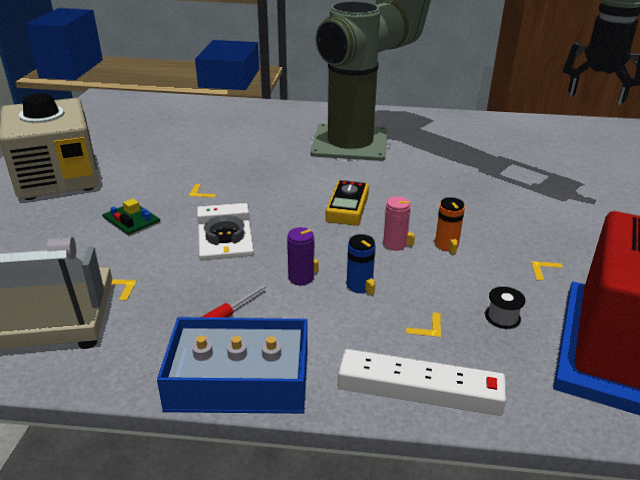

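The top view shows four packs: blue (289,228), purple (344,233), orange (202,308) and pink (257,303). The blue one with the black top, at scene (361,263), fits the description. The purple and pink ones are look-alikes. The charger's collar is at about (430,287), with its yellow notch line at (420,263). Next I'll confirm with an enlarged crop and measure.

```bash
cat > h.py <<'E'
import numpy as np,cv2
def ray(c,p):
    K=c['camera_matrix'];q=(np.array(p,float)-K[:2,2])/K[0,0];u=q.copy()
    for _ in range(20): u=q/(1+c['k1']*(u@u))
    T=c['pose'];return T[:3,3],T[:3,:3]@np.array([u[0],u[1],1])
def onz(c,p,z):
    o,d=ray(c,p);return (o+d*(z-o[2])/d[2])[:2]
def proj(c,P):
    T=c['pose'];q=T[:3,:3].T@(np.array(P,float)-T[:3,3]);u=q[:2]/q[2];u=u*(1+c['k1']*(u@u))
    return u*c['camera_matrix'][0,0]+c['camera_matrix'][:2,2]
def mask(c,lo,hi): return cv2.inRange(cv2.cvtColor(c['color'],cv2.COLOR_RGB2HSV),np.array(lo),np.array(hi))
def blobs(m,box,amin=6):
    x0,y0,x1,y1=box;n,l,s,ce=cv2.connectedComponentsWithStats(m[y0:y1,x0:x1])
    return [(ce[i]+[x0,y0],s[i,4],(s[i,:4]+[x0,y0,0,0]).tolist()) for i in range(1,n) if s[i,4]>=amin]
E
python3 - <<'E'
import pickle,cv2,numpy as np
from h import *
d=pickle.load(open('d0.pkl','rb'))
t,s=d['top'],d['scene']
Y=([18,110,110],[32,255,255])
a=cv2.resize(t['color'][200:350,180:480],None,fx=2.6,fy=2.6,interpolation=2)
b1=cv2.resize(s['color'][190:300,190:280],None,fx=1.8,fy=1.8,interpolation=2);b2=cv2.resize(s['color'][190:300,270:480],None,fx=1.8,fy=1.8,interpolation=2)
o=np.zeros((600,780,3),np.uint8);o[:390]=a;o[395:593,:162]=b1;o[395:593,170:548]=b2
cv2.imwrite('pics/crop.png',o[:,:,::-1])
for n,c,box in(('top',t,(180,200,480,350)),('scene',s,(190,190,480,300))):
    for b in blobs(mask(c,*Y),box):print(n,b[0].round(1),b[1],b[2],'z100',onz(c,b[0],100).round(1),'z14',onz(c,b[0],14).round(1),'z15',onz(c,b[0],30).round(1))
E
```

```text
top [223.9 202.4] 41 [221, 200, 7, 6] z100 [664.2 185.5] z14 [682.2 198.9] z15 [678.9 196.4]
top [283.7 220.3] 42 [279, 216, 10, 9] z100 [628.6  71.5] z14 [643.9  76.1] z15 [641.   75.2]
top [340.9 232.6] 29 [337, 229, 9, 8] z100 [604.  -36.6] z14 [617.5 -40.2] z15 [615.  -39.6]
top [332.3 244.5] 32 [330, 241, 7, 7] z100 [581.3 -20.2] z14 [593.  -22.5] z15 [590.8 -22.1]
top [419.7 262.8] 41 [417, 258, 7, 10] z100 [ 545.2 -184.5] z14 [ 554.1 -199.3] z15 [ 552.4 -196.6]
top [432.5 288.7] 14 [431, 287, 4, 4] z100 [ 496. -207.] z14 [ 501.2 -223.5] z15 [ 500.3 -220.5]
top [425.1 291.3] 16 [423, 289, 5, 5] z100 [ 491.3 -193. ] z14 [ 496.2 -208.5] z15 [ 495.2 -205.6]
top [201.3 293.8] 23 [198, 292, 7, 5] z100 [490.5 226.1] z14 [495.3 242.5] z15 [494.4 239.4]
top [197.  302.4] 41 [194, 297, 7, 11] z100 [474.6 234. ] z14 [478.2 251. ] z15 [477.5 247.8]
top [241.3 303. ] 9 [240, 301, 3, 5] z100 [472.7 151. ] z14 [476.2 161.7] z15 [475.5 159.7]
top [248.8 301. ] 30 [244, 300, 11, 3] z100 [476.3 137. ] z14 [480.  146.6] z15 [479.3 144.8]
top [314.2 338.7] 233 [296, 333, 38, 17] z100 [405.5  15.6
[... 692 characters left out ...]
02.6 -223.1] z15 [ 526.6 -215.7]
scene [410.6 234.9] 34 [407, 232, 8, 8] z100 [594.2 149.7] z14 [459.9 158. ] z15 [484.9 156.4]
scene [454.  241.9] 41 [450, 239, 8, 7] z100 [606.7 225. ] z14 [474.2 244.1] z15 [498.9 240.6]
scene [365.7 243. ] 31 [362, 240, 9, 7] z100 [630.3  72.4] z14 [501.3  69.4] z15 [525.3  69.9]
scene [408.4 241.8] 8 [407, 240, 4, 4] z100 [616.7 145.8] z14 [485.7 153.5] z15 [510.1 152.1]
scene [226. 249.] 25 [224, 246, 5, 6] z100 [ 679.  -161.1] z14 [ 557.  -198.1] z15 [ 579.7 -191.2]
scene [315.4 261. ] 14 [314, 259, 4, 5] z100 [694.5  -7.3] z14 [574.8 -21.9] z15 [597.1 -19.2]
scene [370.8 282.1] 50 [366, 278, 9, 9] z100 [740.1  86.6] z14 [627.   85.6] z15 [648.1  85.8]
```

View pics/crop.png

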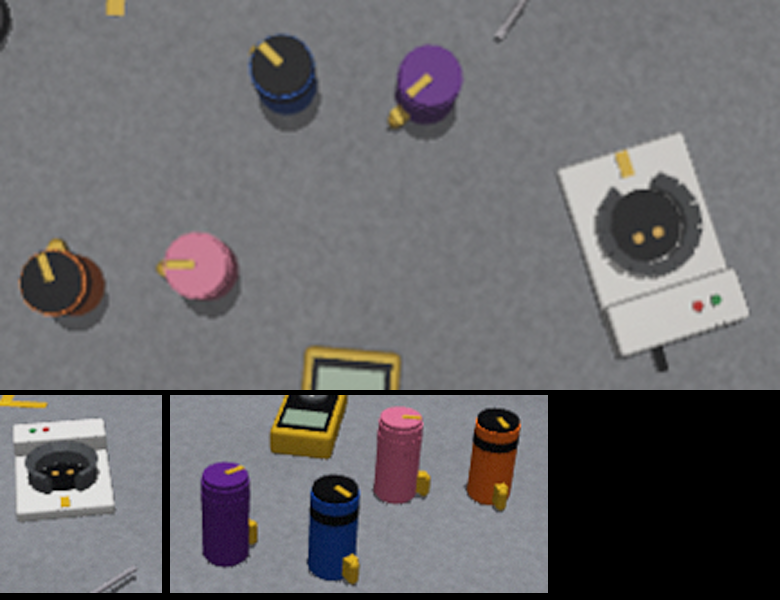

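The crop confirms it: the blue pack with the black top is at crop (283,75), and purple, pink and orange are clearly different. Next is the blue top disc and the collar.

Run:
```python
import pickle,cv2,numpy as np
from h import *
d=pickle.load(open('d0.pkl','rb'))
t,s=d['top'],d['scene']
def disc(c,box,z,m):
    x0,y0,x1,y1=box;mm=np.zeros_like(m);mm[y0:y1,x0:x1]=m[y0:y1,x0:x1]
    cs=max(cv2.findContours(mm,0,1)[0],key=cv2.contourArea);h=cv2.convexHull(cs)[:,0]
    w=np.array([onz(c,p,z) for p in h],np.float32);print(z,h.min(0),h.max(0),'c',cv2.minEnclosingCircle(w),cv2.fitEllipse(w))
Y=([18,110,110],[32,255,255])
for c,bx in((t,(272,208,305,240)),(s,(345,230,378,252))):
    dark=mask(c,[0,0,0],[180,255,75])&~mask(c,[100,140,30],[130,255,255])
    disc(c,bx,100,dark|mask(c,*Y))
col=mask(t,[0,0,0],[180,90,125]); disc(t,(405,264,452,308),39,col)
```

```text
100 [276 214] [301 239] c ((612.4507446289062, 63.86606216430664), 29.14390754699707) ((612.9806518554688, 62.58977127075195), (47.2161865234375, 60.762516021728516), 109.45909881591797)
100 [349 234] [373 249] c ((626.9529418945312, 64.15345001220703), 24.277437210083008) ((627.28515625, 64.60224914550781), (43.8621940612793, 48.813331604003906), 92.00846099853516)
39 [409 267] [449 306] c ((504.14080810546875, -212.6089324951172), 41.517005920410156) ((504.66387939453125, -212.06285095214844), (77.7416763305664, 82.17606353759766), 34.47763442993164)
```

The estimates are blue at about (620,64) and dock at about (504,-212) with yaw about 0.28 rad. I'll go above the blue pack and look with the wrist camera.

Call:
{"op": "apply_moves", "data": {"travel": [[40,-40,20],[75,-80,20],[105,-120,20],[135,-160,20],[165,-200,20],[195,-240,20],[225,-280,20],[255,-315,20]], "turn": [0,0,0,0,0,0,0,0], "grip": [0,0,0,0,0,0,0,0]}}

```text
t: 0.9
position: [499.9, 207.6, 250.9]
ee_rot: [-0.0, 0.223, 0.975, -0.0]
ft_force: [-0.3, 0.3, 0.5]
width: 1.002
grasp_force: 0.0
```

Call:
{"op": "apply_moves", "data": {"travel": [[30,-35,0],[60,-70,0],[90,-105,0],[115,-138,0],[115,-138,0],[115,-138,0],[115,-138,0],[115,-138,0]], "turn": [0,0,0,0,0,0,0,0], "grip": [0,0,0,0,0,0,0,0]}}

```text
t: 1.7
position: [613.6, 72.8, 251.2]
ee_rot: [-0.0, 0.222, 0.975, 0.0]
ft_force: [-0.5, 0.4, -0.4]
width: 0.998
grasp_force: 0.0
```

Run:
```python
from plant import robot
import cv2,pickle
from h import *
s=robot.observe();c=robot.read_camera('wrist');pickle.dump(c,open('w1.pkl','wb'))
cv2.imwrite('pics/w1.png',c['color'][:,:,::-1]);print(s['t'],s['position'],s['ee_rot'],s['ft_force'],c['pose'].round(3).tolist())
for b in blobs(mask(c,[18,110,110],[32,255,255]),(0,0,640,480),40):print(b[0].round(1),b[1],b[2],onz(c,b[0],100).round(1),onz(c,b[0],30).round(1))
```

```text
1.7 [613.61953511  72.79047442 251.17048525] [-3.25955726e-04  2.22135194e-01  9.75015818e-01  5.88071933e-05] [-0.54279594  0.4294342  -0.39886421] [[0.434, 0.853, 0.292, 537.321], [0.901, -0.41, -0.141, 109.392], [-0.001, 0.324, -0.946, 394.182], [0.0, 0.0, 0.0, 1.0]]
[168.   32.6] 1181 [114, 0, 94, 58] [427.3  32.6] [401.2  14.3]
[587.8   5.1] 175 [580, 0, 17, 14] [549.8 326.1] [552.7 377.6]
[425.7  12.8] 210 [417, 2, 17, 21] [501.1 216.1] [492.4 241.4]
[319.   29.7] 235 [307, 20, 26, 20] [475.7 138.5] [461.1 145.4]
[339.8  40.5] 98 [336, 33, 9, 16] [489.3 149.9] [477.9 159.5]
[440.1 231.3] 895 [413, 198, 46, 60] [671.6 169.3] [703.6 183.6]
[ 61. 213.] 41 [58, 210, 7, 7] [ 505.2 -136.3] [ 497.5 -194.7]
[237.6 220.6] 128 [231, 214, 13, 15] [580.7   4.5] [591.  -20.5]
[343.  219.4] 68 [339, 214, 9, 12] [621.8  92.7] [642.   88.7]
[ 53.  221.9] 41 [50, 219, 7, 7] [ 508.6 -148.4] [ 501.8 -209.7]
[326.8 234.5] 152 [316, 228, 22, 14] [628.7  72.9] [650.4  64.2]
[ 98.9 251.2] 120 [91, 244, 17, 15] [ 550. -129.] [ 553.1 -185.7]
[213.7 259.4] 119 [208, 250, 12, 20] [604.4 -35.8] [620.3 -70.4]
[ 61.6 361.1] 538 [35, 348, 54, 26] [ 634.7 -242.7] [ 657.8 -326.5]
```

View pics/w1.png

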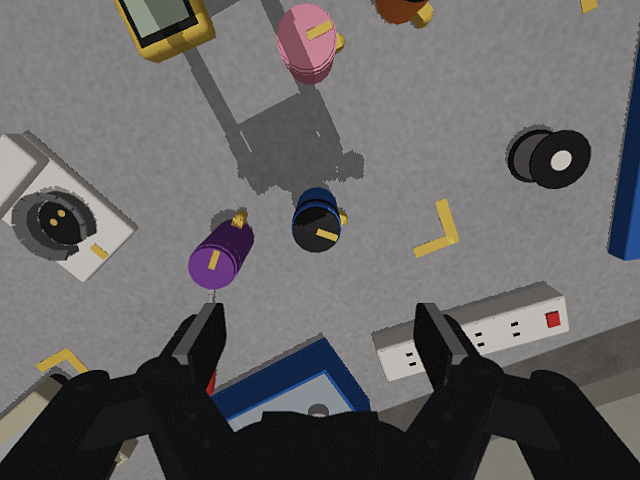

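The wrist view shows the blue top disc at about (317,227) with its line at (327,234) and its lug peeking out at (343,219). The dock is at the left, (55,225).

```bash
cat >> h.py <<'E'
def yline(c,box,z):
    m=mask(c,[18,110,110],[32,255,255]);x0,y0,x1,y1=box
    ys,xs=np.nonzero(m[y0:y1,x0:x1]);w=np.array([onz(c,(x+x0,y+y0),z) for x,y in zip(xs,ys)],np.float32)
    vx,vy,a,b=cv2.fitLine(w,cv2.DIST_L2,0,.01,.01).ravel();p=(w-[a,b])@[vx,vy]
    return np.array([a,b]),np.degrees(np.arctan2(vy,vx)),p.min(),p.max()
E
python3 - <<'E'
import pickle
from h import *
c=pickle.load(open('w1.pkl','rb'));d=pickle.load(open('d0.pkl','rb'))
print(onz(c,(316.5,227.5),100),yline(c,(314,226,339,243),100))
for r in ((292,227),(341,227),(317,251)):print(onz(c,r,100))
print('scene',yline(d['scene'],(358,238,373,249),100),'top',yline(d['top'],(278,215,291,228),100))
print('dock',yline(c,(88,240,110,268),14),yline(d['top'],(415,256,426,268),14))
E
```

```text
[618.29361683  67.1624335 ] (array([628.6689 ,  72.89016], dtype=float32), np.float32(43.969265), np.float32(-10.165817), np.float32(10.190913))
[607.97971991  46.85032865]
[627.7329784   87.89773754]
[639.59231047  57.36160121]
scene (array([630.267  ,  72.37753], dtype=float32), np.float32(40.506077), np.float32(-11.020424), np.float32(10.458818)) top (array([628.5528  ,  71.477234], dtype=float32), np.float32(47.13489), np.float32(-9.497901), np.float32(9.674301))
dock (array([ 553.78754, -198.64862], dtype=float32), np.float32(16.658451), np.float32(-9.699934), np.float32(9.613027)) (array([ 554.1173, -199.3153], dtype=float32), np.float32(16.404848), np.float32(-8.967494), np.float32(9.059951))
```

Call:
{"op": "apply_moves", "data": {"travel": [[0,0,-30],[0,0,-60],[0,0,-90],[0,0,-110],[0,0,-110],[0,0,-110],[0,0,-110],[0,0,-110]], "turn": [0,0,0,0,0,0,0,0], "grip": [0,0,0,0,0,0,0,0]}}

```text
t: 2.55
position: [615.8, 71.6, 143.5]
ee_rot: [0.002, 0.223, 0.975, 0.0]
ft_force: [0.4, -0.5, 0.1]
width: 0.997
grasp_force: 0.0
```

Run:
```python
from plant import robot
import cv2,pickle
from h import *
s=robot.observe();c=robot.read_camera('wrist');pickle.dump(c,open('w2.pkl','wb'))
cv2.imwrite('pics/w2.png',c['color'][:,:,::-1]);print(s['t'],s['position'],s['ee_rot'],c['pose'].round(3).tolist())
for b in blobs(mask(c,[18,110,110],[32,255,255]),(150,100,500,450),40):print(b[0].round(1),b[1],b[2],onz(c,b[0],100).round(1),onz(c,b[0],30).round(1))
```

```text
2.55 [615.83659021  71.64067639 143.51094693] [1.91240092e-03 2.22840801e-01 9.74852899e-01 3.80943863e-04] [[0.435, 0.85, 0.296, 538.94], [0.9, -0.411, -0.142, 108.421], [0.001, 0.328, -0.945, 286.153], [0.0, 0.0, 0.0, 1.0]]
[479.5 262.6] 1477 [443, 220, 57, 77] [654.5 161.2] [698.  181.1]
[207.2 252.9] 247 [198, 244, 19, 20] [576.8  15. ] [591.  -20.1]
[351.7 251. ] 113 [346, 244, 12, 16] [613.6  94.1] [641.7  88.8]
[330.8 285.3] 298 [315, 277, 33, 18] [629.1  73. ] [663.   59.7]
[162.7 320.5] 258 [155, 307, 16, 28] [604.5 -36.1] [629.1 -90.4]
```

View pics/w2.png

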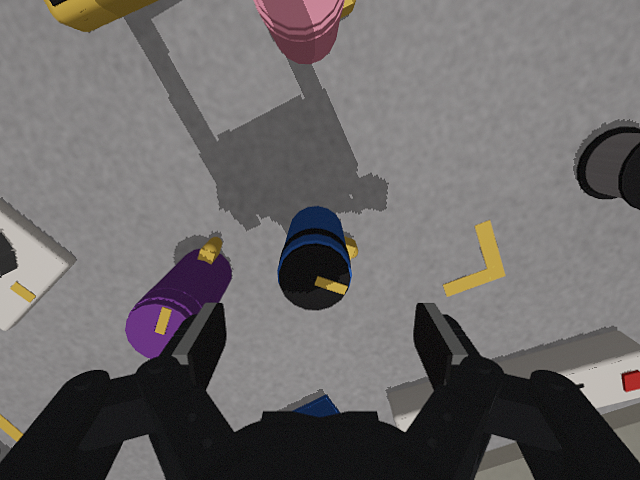

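Run:
```python
import pickle
from h import *
c=pickle.load(open('w2.pkl','rb'));print(c['camera_matrix'],yline(c,(312,272,352,300),100))
for r in ((278,272),(351,272),(314.5,273),(314.5,309),(314.5,238)):print(r,onz(c,r,100))
for P in((620,65,100),(620.3,64.1,100)):
    print(P,[proj(c,(P[0]+24*np.cos(a),P[1]+24*np.sin(a),100)).round(0).tolist() for a in np.radians(64.3+np.arange(0,360,90))])
```

```text
[[330.98979791   0.         319.45309606]
 [  0.         330.98979791 237.09567028]
 [  0.           0.           1.        ]] (array([629.1078  ,  73.010086], dtype=float32), np.float32(44.18045), np.float32(-10.127445), np.float32(9.934824))
(278, 272) [606.58866435  47.50733034]
(351, 272) [626.22980424  88.09742831]
(314.5, 273) [617.02108062  67.49819747]
(314.5, 309) [639.89501386  56.30755233]
(314.5, 238) [596.4192302   77.57827974]
(620, 65, 100) [[352.0, 278.0], [313.0, 242.0], [274.0, 279.0], [313.0, 312.0]]
(620.3, 64.1, 100) [[350.0, 279.0], [312.0, 243.0], [273.0, 280.0], [312.0, 313.0]]
```

Call:
{"op": "apply_moves", "data": {"travel": [[4,-5.5,0],[4,-5.5,-20],[4,-5.5,-40],[4,-5.5,-60],[4,-5.5,-80],[4,-5.5,-97],[4,-5.5,-97],[4,-5.5,-97]], "turn": [0,0,0,0,0,0,0,0], "grip": [0,0,0,0,0,0,0,0]}}

```text
t: 3.4
position: [618.7, 65.8, 44.3]
ee_rot: [-0.0, 0.223, 0.975, -0.0]
ft_force: [0.5, -0.3, 0.3]
width: 1.004
grasp_force: 0.0
```

Call:
{"op": "apply_moves", "data": {"travel": [[1,0,1],[1,0,1],[1,0,1],[1,0,1],[1,0,1],[1,0,1],[1,0,1],[1,0,1]], "turn": [0,0,0,0,0,0,0,0], "grip": [60,120,180,255,255,255,255,255]}}

```text
t: 4.2
position: [620.8, 65.8, 47.0]
ee_rot: [0.002, 0.223, 0.975, 0.0]
ft_force: [-0.6, -1.3, 6.4]
width: 0.547
grasp_force: 62.3
```

Call:
{"op": "apply_moves", "data": {"travel": [[0,0,10],[0,0,30],[0,0,55],[0,0,80],[0,0,105],[0,0,130],[0,0,140],[0,0,140]], "turn": [0,0,0,0,0,0,0,0], "grip": [255,255,255,255,255,255,255,255]}}

```text
t: 5.0
position: [620.2, 66.1, 186.7]
ee_rot: [0.001, 0.223, 0.975, 0.0]
ft_force: [0.3, -0.2, -3.6]
width: 0.548
grasp_force: 62.3
```

Call:
{"op": "apply_moves", "data": {"travel": [[-10,-25,0],[-25,-60,0],[-40,-95,0],[-55,-130,0],[-70,-165,0],[-85,-200,0],[-100,-235,0],[-108,-260,0]], "turn": [-0.06,-0.12,-0.18,-0.24,-0.3,-0.36,-0.42,-0.48], "grip": [255,255,255,255,255,255,255,255]}}

```text
t: 5.8
position: [508.6, -195.2, 182.7]
ee_rot: [-0.002, 0.45, 0.893, -0.0]
ft_force: [0.1, 0.4, -3.2]
width: 0.55
grasp_force: 62.7
```

Call:
{"op": "apply_moves", "data": {"travel": [[-4,-9,0],[-8,-18,0],[-8,-18,0],[-8,-18,0],[-8,-18,0],[-8,-18,0],[-8,-18,0],[-8,-18,0]], "turn": [0,0,0,0,0,0,0,0], "grip": [255,255,255,255,255,255,255,255]}}

```text
t: 6.6
position: [503.7, -211.7, 185.4]
ee_rot: [0.0, 0.448, 0.894, -0.0]
ft_force: [0.1, 0.1, -4.1]
width: 0.548
grasp_force: 62.7
```

Run:
```python
from plant import robot
import cv2,pickle
from h import *
s=robot.observe();print(s['t'],s['position'],s['ee_rot'],s['width'],s['ft_force'])
d={n:robot.read_camera(n) for n in('wrist','top','scene')};pickle.dump(d,open('d3.pkl','wb'))
for n,c in d.items():
  for b in blobs(mask(c,[18,110,110],[32,255,255]),(0,0,640,480),6):
    z=s['position'][2]+53; w=onz(c,b[0],z)
    print(n,b[0].round(1),b[1],b[2],w.round(1),onz(c,b[0],14).round(1)) if abs(w-s['position'][:2]).max()<60 else 0
a=d['wrist']['color'];t=cv2.resize(d['top']['color'][200:350,370:530],None,fx=2,fy=2);q=cv2.resize(d['scene']['color'][120:300,150:310],None,fx=2,fy=2)
o=np.zeros((600,800,3),np.uint8);o[:480,:480]=a[:,80:560];o[:300,480:]=t;o[300:600,480:]=q[:300];cv2.imwrite('pics/m3.png',o[:,:,::-1])
```

```text
6.6 [ 503.66288536 -211.66073422  185.39556977] [ 1.01084079e-04  4.47982075e-01  8.94042533e-01 -4.91208436e-06] 0.548384778674256 [ 0.11270974  0.06244216 -4.06194572]
wrist [316.9 206.5] 54 [313, 203, 8, 8] [ 465.1 -162.2] [ 496.2 -207.1]
wrist [311.4 221.5] 50 [308, 218, 8, 8] [ 466.4 -166.6] [ 500.9 -222.6]
wrist [368.7 233.3] 176 [358, 226, 22, 15] [ 481.6 -159.6] [ 554.1 -198.1]
wrist [369.7 285.8] 138 [363, 278, 16, 21] [ 492.5 -172.4] [ 592.2 -242.7]
wrist [144.4 336.5] 701 [125, 319, 39, 34] [ 446.4 -229.2] [ 430.8 -441.2]
wrist [349.3 398.3] 872 [320, 384, 60, 27] [ 514.3 -209.8] [ 668.2 -373.5]
top [419.8 262.7] 40 [417, 258, 7, 10] [ 530.8 -160.6] [ 554.2 -199.4]
```

View pics/m3.png

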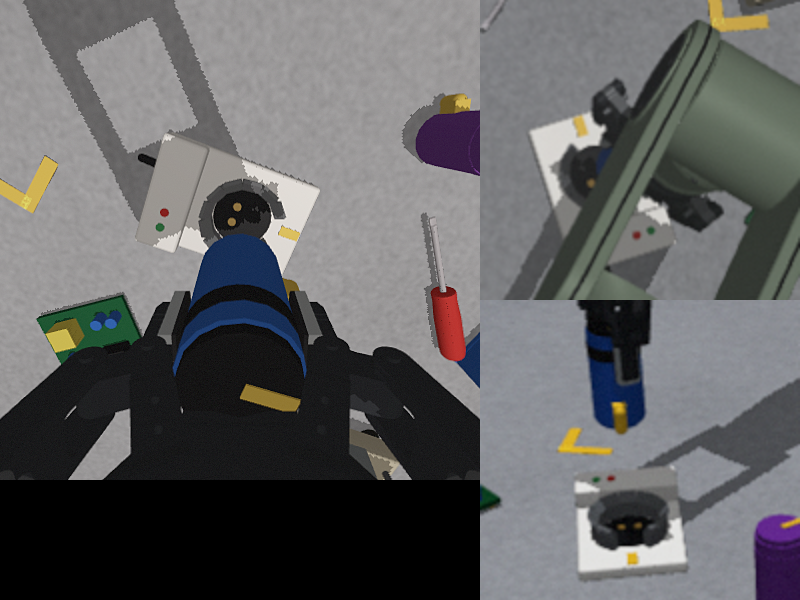

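The pack hangs upright in the gripper, with its lug facing the camera side (scene inset (620,418)). The collar notch and line are at (632,558). Now check the lug's yaw and offset as held.

Run:
```python
import pickle
from h import *
d=pickle.load(open('d3.pkl','rb'));c=d['wrist'];s=d['scene'];z=185.4-47
p,a,l,h=yline(c,(318,382,382,412),z+100);print('line',p,a,l,h,'axis',p-12*np.array([np.cos(np.radians(a)),np.sin(np.radians(a))]))
for b in blobs(mask(s,[18,110,110],[32,255,255]),(185,180,250,290)):
    print(b[0],b[2],onz(s,b[0],z+15),onz(s,b[0],14))
t=pickle.load(open('d0.pkl','rb'))['scene']
# collar silhouette in scene: project the assumed dock circle, compare with dark extents
m=mask(t,[0,0,0],[180,90,120])[205:247,198:248];n,l_,st,ce=cv2.connectedComponentsWithStats(m);i=1+st[1:,4].argmax();print('collar px',st[i]+[198,205,0,0,0])
al=np.radians(np.arange(0,360,5))
for zz in(14,39):
    P=np.array([proj(t,(503.5+40*np.cos(q),-214+40*np.sin(q),zz)) for q in al]);print(zz,P.min(0),P.max(0))
```

```text
line [ 514.30963 -209.77342] 18.070187 -9.8853445 10.377286 axis [ 502.9015 -213.4956]
[219. 182.] [218, 180, 3, 5] [ 544.86957873 -203.43360569] [ 292.82898122 -280.26580861]
[199.36986301 192.01369863] [189, 184, 27, 13] [ 586.17603175 -228.06786988] [ 344.83768372 -311.28266007]
[225.96 248.96] [224, 246, 5, 6] [ 754.69396563 -138.15212663] [ 557.01758421 -198.07029735]
collar px [ 198  213   50   32 1054]
14 [204.35742999 222.89877386] [244.83470518 244.57446216]
39 [203.17219565 212.49359331] [244.10926235 233.83018865]
```

The collar prediction matches the image, and the pack axis sits within 1 mm of the dock axis with yaw 1.6° off. I'll lower it now, correcting the yaw on the way.

Call:
{"op": "apply_moves", "data": {"travel": [[0.5,-0.5,-15],[0.5,-0.5,-30],[0.5,-0.5,-45],[0.5,-0.5,-60],[0.5,-0.5,-72],[0.5,-0.5,-80],[0.5,-0.5,-80],[0.5,-0.5,-80]], "turn": [-0.025,-0.025,-0.025,-0.025,-0.025,-0.025,-0.025,-0.025], "grip": [255,255,255,255,255,255,255,255]}}

```text
t: 7.55
position: [504.2, -212.7, 105.4]
ee_rot: [0.0, 0.46, 0.888, -0.0]
ft_force: [0.1, 0.9, -4.0]
width: 0.547
grasp_force: 62.7
```

Call:
{"op": "apply_moves", "data": {"travel": [[0,0,-4],[0,0,-8],[0,0,-12],[0,0,-16],[0,0,-20],[0,0,-24],[0,0,-28],[0,0,-28]], "turn": [0,0,0,0,0,0,0,0], "grip": [255,255,255,255,255,255,255,255]}}

```text
t: 8.35
position: [503.4, -212.2, 76.4]
ee_rot: [-0.001, 0.459, 0.888, 0.0]
ft_force: [-0.0, 0.4, -3.7]
width: 0.546
grasp_force: 62.7
```

Call:
{"op": "apply_moves", "data": {"travel": [[0,0,-2],[0,0,-4],[0,0,-6],[0,0,-8],[0,0,-10],[0,0,-12],[0,0,-12],[0,0,-12]], "turn": [0,0,0,0,0,0,0,0], "grip": [255,255,255,255,255,255,255,255]}}

```text
t: 9.15
position: [503.9, -212.5, 65.2]
ee_rot: [-0.0, 0.459, 0.888, 0.0]
ft_force: [0.7, -0.6, -3.8]
width: 0.547
grasp_force: 62.7
```

Call:
{"op": "apply_moves", "data": {"travel": [[0,0,-1],[0,0,-1.5],[0,0,-2],[0,0,-2.5],[0,0,-3],[0,0,-3],[0,0,-3],[0,0,-3]], "turn": [0,0,0,0,0,0,0,0], "grip": [255,255,255,255,255,255,255,255]}}

```text
t: 9.95
position: [504.0, -212.5, 62.3]
ee_rot: [0.0, 0.459, 0.888, -0.0]
ft_force: [0.5, 0.8, -3.6]
width: 0.548
grasp_force: 62.7
```

Call:
{"op": "apply_moves", "data": {"travel": [[0,0,-0.5],[0,0,-1],[0,0,-1],[0,0,-1.5],[0,0,-1.5],[0,0,-2],[0,0,-2],[0,0,-2]], "turn": [0,0,0,0,0,0,0,0], "grip": [255,255,255,255,255,255,255,255]}}

```text
t: 10.75
position: [504.1, -212.7, 61.0]
ee_rot: [0.0, 0.459, 0.888, -0.0]
ft_force: [-3.3, 1.8, 5.2]
width: 0.551
grasp_force: 63.2
```

Contact came at TCP z = 61.0, exactly the predicted floor height. I'll release and rise.

Call:
{"op": "apply_moves", "data": {"travel": [[0,0,0],[0,0,0],[0,0,0],[0,0,0],[0,0,0],[0,0,0],[0,0,0],[0,0,0]], "turn": [0,0,0,0,0,0,0,0], "grip": [100,60,20,0,0,0,0,0]}}

```text
t: 11.55
position: [504.0, -212.5, 60.3]
ee_rot: [-0.0, 0.459, 0.888, 0.0]
ft_force: [0.0, 0.5, 0.2]
width: 1.0
grasp_force: 0.0
```

Call:
{"op": "apply_moves", "data": {"travel": [[0,0,8],[0,0,20],[0,0,40],[0,0,65],[0,0,90],[0,0,115],[0,0,140],[0,0,160]], "turn": [0,0,0,0,0,0,0,0], "grip": [0,0,0,0,0,0,0,0]}}

```text
t: 12.35
position: [504.6, -212.9, 223.6]
ee_rot: [0.002, 0.459, 0.888, -0.0]
ft_force: [0.2, -0.7, -0.7]
width: 0.998
grasp_force: 0.0
```

Run:
```python
from plant import robot
import cv2
from h import *
s=robot.observe();print(s['t'],s['position'],s['width'],s['ft_force'])
c=robot.read_camera('wrist');q=robot.read_camera('scene')
for b in blobs(mask(c,[18,110,110],[32,255,255]),(200,150,450,420),30):print('w',b[0].round(1),b[1],b[2],onz(c,b[0],114).round(1),onz(c,b[0],44).round(1))
for b in blobs(mask(q,[18,110,110],[32,255,255]),(190,150,480,300),6):print('s',b[0].round(1),b[1],b[2],onz(q,b[0],114).round(1),onz(q,b[0],44).round(1))
print('seated axis/line/lug px', [proj(q,P).round(1) for P in((503.5,-214,114),(515,-210.6,114),(539,-203.4,29))])
o=np.zeros((600,800,3),np.uint8);o[:480,:480]=c['color'][:,80:560];z=cv2.resize(q['color'][150:300,150:310],None,fx=2,fy=2);o[:300,480:]=z
z=cv2.resize(q['color'][180:300,280:480],None,fx=1.6,fy=1.6);o[320:320+z.shape[0],480:]=z;cv2.imwrite('pics/m4.png',o[:,:,::-1])
```

```text
12.35 [ 504.62455306 -212.92875991  223.56806798] 0.998033449995805 [ 0.18531227 -0.69767779 -0.71570788]
w [364.2 219.1] 150 [355, 213, 19, 13] [ 525.8 -182.6] [ 545.5 -193.3]
w [349.1 220.5] 69 [345, 215, 9, 12] [ 516.8 -190.4] [ 534.  -203.3]
w [332.  239.4] 180 [320, 233, 25, 14] [ 515.1 -211. ] [ 531.7 -229.7]
w [358.9 359.9] 685 [332, 344, 59, 36] [ 604.7 -292.4] [ 646.3 -333.6]
s [347.2 206.3] 449 [326, 180, 43, 42] [533.6  31.9] [414.3  24.4]
s [197.1 191.4] 120 [190, 184, 18, 13] [ 516.1 -256.5] [ 394.7 -298.8]
s [220.3 194.1] 14 [219, 192, 4, 5] [ 520.3 -210.6] [ 399.4 -247.4]
s [403.4 201.8] 11 [400, 201, 9, 2] [502.7 135.5] [379.7 140.6]
s [454.4 204.7] 20 [452, 202, 6, 6] [500.7 230.7] [377.4 247.4]
s [223.4 233. ] 58 [220, 228, 7, 14] [ 652.  -171.3] [ 547.1 -203.3]
s [305.3 231.1] 21 [301, 229, 10, 5] [627.8 -33.3] [520.  -48.6]
s [410.1 237.3] 55 [407, 232, 8, 13] [623.8 147.6] [515.4 154.2]
s [454.  242.1] 43 [450, 239, 8, 9] [628.9 221.8] [521.2 237.4]
s [226. 249.] 25 [224, 246, 5, 6] [ 698.8 -155.1] [ 599.6 -185.2]
s [315.5 261.1] 15 [314, 259, 5, 5] [714.1  -4.6] [616.7 -16.5]
seated axis/line/lug px [array([220.7, 189.7]), array([221. , 192.7]), array([225. , 237.2])]
```

View pics/m4.png

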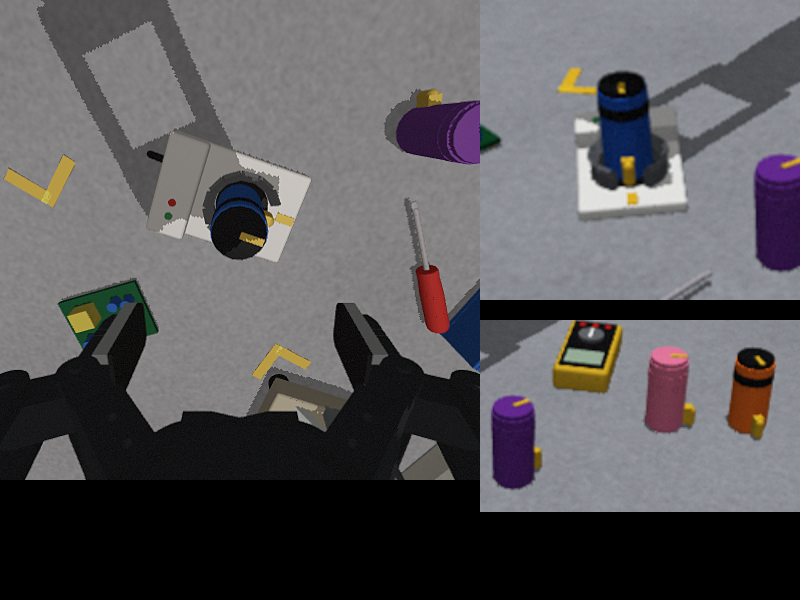

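The pack stands upright in the well. Its lug sits in the notch at scene (223,233), and the line on top is within about 1.5 px of the predicted seated position. The orange pack hasn't moved and the gripper is clear.

```bash
python3 -c "
from plant import robot
print(robot.job_done())"
```

```text
the job is handed in; nothing more can be done
None
```

The blue pack is on charge: upright on the well floor with its lug in the notch, and released. The orange pack was not touched, and the job was handed in at about 12.5 s.

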